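# Pack microtube racks into the closed end of a carrier tray

## Robot

A 6-joint arm with a two-finger parallel gripper is mounted at the origin on a cart in front of the work surface, level with it; the furniture and walls round the work are solid. World frame = base frame: x ahead of the robot, y to its left, z up, the work surface at z = 0. Lengths are in m, angles in rad, forces in N, time in s.
With the tool pointing down it reaches from about 0.35 to 0.975 m from the base axis. Payload 7.1 kg.
Tool frame: the origin (TCP) lies midway between the tips of the shut fingers; the grasp point (between the pads) lies 19 mm behind it; z points along the fingers, x is the direction in which the jaws open and shut, and the axes are right-handed (so a half turn about z gives the same grasp; the last joint's range is limited). The gripper opens to 88 mm and grips with 3 to 60 N. Pads are 20 mm wide; open, the fingers measure 115 mm over their backs; the gripper's body (75 mm by 178 mm) begins 61 mm behind the grasp point.
Start: joints at [-1.351, 0.423, 1.63, -0, 1.089, -0.019], TCP at [0.148, -0.607, 0.223] pointing down, gripper open.
Joint ranges: [-3, 3], [-0.9, 2.11], [0.09, 2.58], [-1.31, 4.45], [0.11, 2.69], [-2.54, 2.54]. Speed limits (rad/s): [2.39, 2.39, 3.01, 3.14, 3.14, 3.14].

## Interface

Orientations are given as a unit quaternion [w, x, y, z].
In Python, from station import move_pose, movel, movej, command_gripper, wait, inverse_kinematics, read_camera, camera_info, MotionError, job_done, get_time, get_joint_pos, get_qvel, get_effort, get_tcp_pos, get_ee_rot, get_ft_force, get_ft_torque, get_grip_width gives the robot as it stands. Calls block until the motion is done:
- move_pose(position, orientation): joint-space move of the TCP to a pose.
- movel(position, frame=None, v=0.15, until_force=None): straight line of the TCP; frame=None keeps the orientation; v is the mean speed in m/s. With until_force (N) it stops when the force on the tool has changed by that much, and returns True; else False.
- movej(angles): joint-space move.
- command_gripper(opening): opening from 0.0 (shut) to 1.0 (fully open); the grip force is fixed at half the most; returns when the fingers have stopped.
- wait(seconds).
- inverse_kinematics(position, orientation): joint angles nearest the present ones, or None.
- read_camera(name): name is "side" or "top" or "wrist"; returns the picture (480x640x3 uint8, red, green, blue); there is no depth.
- camera_info(name): a dict with "intrinsics" (3x3 intrinsics, pixels), "dist" ([k1, k2, p1, p2, k3] as OpenCV has them; the pictures are not rectified), "T" (4x4, takes a point from camera to world coordinates); the wrist camera has in their place "tool_from_camera" (4x4, takes a point from camera to tool coordinates, whose origin is the TCP and whose axes are the tool frame's). Camera axes: x right, y up, looking along -z (the intrinsics and any distortion apply to the point x, -y, -z); pixel columns grow to the right and rows downward; lengths in m; the calibration is good to about 2 mm. A picture is of the moment at which its call begins: read the wrist's pose just before it. camera_info takes no time and is no camera call.
A pose or a line that the arm cannot do raises MotionError and nothing moves.
- job_done(): hands the job in, once; it reports no verdict.
Readings, each from a call of its own:
- get_time(): time.
- get_joint_pos(): joint angles.
- get_qvel(): joint speeds.
- get_effort(): joint torques, N m.
- get_tcp_pos(): TCP position.
- get_ee_rot(): TCP orientation.
- get_ft_force(): force on the tool from outside, world axes, zero at the start.
- get_ft_torque(): the same for the moment, N m.
- get_grip_width(): opening from 0.0 (shut) to 1.0 (fully open).
Only numpy, scipy, OpenCV 4.12 (cv2) and the standard library are available. Lean on these libraries where they do the work, as an engineer would, in place of code of your own. Each camera call takes 0.05 s, during which the arm holds its last target.

## Task

Pack the three orange microtube racks flat and side by side into the closed end of the stainless tray, lengthwise and right up against the end wall: first push the one that already lies askew in the tray fully home into a corner, then pack a second tight against its side and up to the end wall, then the last into the gap that is left, which it only just fits. The tray stands loose, so push gently and do not shove it away or tip it, and leave the beaker, the tube and the bottle beside it alone.

Things in the scene. Friction and masses are not known exactly. Their poses are not given: they have to be found in the camera images.
- tray: stainless tray with drain holes, 310 long x 158 wide x 40 mm high, 0.9 kg, loose on thin rubber feet (slides when pushed with 7 to 13 N). Origin: centre of its underside; y along its length, x across, z up. Flat floor, its top 5 mm above the bench. Three walls, 40 mm high, 2.5 mm thick: two long ones, inner faces at x = -76.5 and +76.5 mm (room for three 50 mm racks and 3 mm to spare), and an end wall. The end at y = +155 mm is open.
- tray_end (a point): middle of the closed end's inner face at floor level: x = 0, y = -155, z = 5 mm in the tray's frame, same axes as the tray. A rack that is fully home lies with its length along the tray's y, its centre 60 mm from this face (y = -95 mm). A rack slides on the floor with about 1 N.
- rack_a_center (a point): orange rack of capped microtubes (fixed in it), 120 x 50 mm, block-shaped body 28 mm high (caps up to 34 mm), about 0.15 kg; one of three alike; lying loose and askew in the tray. This point: centre of the body, 14 mm above its underside; x along the length, y across the width, z up. Grasp across the 50 mm width.
- rack_b_center (a point): orange rack of capped microtubes (fixed in it), 120 x 50 mm, block-shaped body 28 mm high (caps up to 34 mm), about 0.15 kg; one of three alike; loose on the bench; b and c may go in either order. This point: centre of the body, 14 mm above its underside; x along the length, y across the width, z up. Grasp across the 50 mm width.
- rack_c_center (a point): orange rack of capped microtubes (fixed in it), 120 x 50 mm, block-shaped body 28 mm high (caps up to 34 mm), about 0.15 kg; one of three alike; loose on the bench; b and c may go in either order. This point: centre of the body, 14 mm above its underside; x along the length, y across the width, z up. Grasp across the 50 mm width.
- beaker: small clear beaker, 55 mm across, 70 mm high, a bystander; origin at the centre of its underside
- tube: 50 ml tube with an orange cap standing upright, 34 mm across, 115 mm high, a bystander; origin at the centre of its underside
- bottle: clear bottle with a blue cap, 68 mm across, 167 mm high, a bystander; origin at the centre of its underside

How it is judged:
On the way, in this order (a step that is already met when the one before it is completed fails the run):
1. the rack that lay askew in the tray lies in one corner of the closed end, within 3 mm of the end wall and 2 mm of the long wall (((y of rack_a_center in the frame of tray between -0.0985 and -0.092 m and z of rack_a_center in the frame of tray between 0.015 and 0.023 m and angle between the x axis of rack_a and the y axis of tray, either way round below 0.035 rad and x of rack_a_center in the frame of tray above 0.0495 m) or (y of rack_a_center in the frame of tray between -0.0985 and -0.092 m and z of rack_a_center in the frame of tray between 0.015 and 0.023 m and angle between the x axis of rack_a and the y axis of tray, either way round below 0.035 rad and x of rack_a_center in the frame of tray below -0.0495 m))), for 0.2 s.
2. a second rack lies against it, also within 3 mm of the end wall, the two leaving less than 3 mm of play between them and that long wall (((y of rack_a_center in the frame of tray between -0.0985 and -0.092 m and z of rack_a_center in the frame of tray between 0.015 and 0.023 m and angle between the x axis of each of rack_a, rack_b and the y axis of tray, either way round below 0.035 rad and y of rack_b_center in the frame of tray between -0.0985 and -0.092 m and z of rack_b_center in the frame of tray between 0.015 and 0.023 m and x of rack_a_center in the frame of tray above 0.0495 m and x of rack_b_center in the frame of tray between -0.0015 and 0.02 m) or (y of rack_a_center in the frame of tray between -0.0985 and -0.092 m and z of rack_a_center in the frame of tray between 0.015 and 0.023 m and angle between the x axis of each of rack_a, rack_b and the y axis of tray, either way round below 0.035 rad and y of rack_b_center in the frame of tray between -0.0985 and -0.092 m and z of rack_b_center in the frame of tray between 0.015 and 0.023 m and x of rack_a_center in the frame of tray below -0.0495 m and x of rack_b_center in the frame of tray between -0.02 and 0.0015 m) or (y of rack_a_center in the frame of tray between -0.0985 and -0.092 m and z of rack_a_center in the frame of tray between 0.015 and 0.023 m and angle between the x axis of each of rack_a, rack_c and the y axis of tray, either way round below 0.035 rad and y of rack_c_center in the frame of tray between -0.0985 and -0.092 m and z of rack_c_center in the frame of tray between 0.015 and 0.023 m and x of rack_a_center in the frame of tray above 0.0495 m and x of rack_c_center in the frame of tray between -0.0015 and 0.02 m) or (y of rack_a_center in the frame of tray between -0.0985 and -0.092 m and z of rack_a_center in the frame of tray between 0.015 and 0.023 m and angle between the x axis of each of rack_a, rack_c and the y axis of tray, either way round below 0.035 rad and y of rack_c_center in the frame of tray between -0.0985 and -0.092 m and z of rack_c_center in the frame of tray between 0.015 and 0.023 m and x of rack_a_center in the frame of tray below -0.0495 m and x of rack_c_center in the frame of tray between -0.02 and 0.0015 m))), for 0.2 s.
3. the third rack has been slid into the gap, all three home at the end wall (y of rack_a_center in the frame of tray between -0.0985 and -0.092 m and z of rack_a_center in the frame of tray between 0.015 and 0.023 m and angle between the x axis of each of rack_a, rack_b, rack_c and the y axis of tray, either way round below 0.035 rad and x of rack_a_center in the frame of tray between -0.0535 and 0.0535 m and y of rack_b_center in the frame of tray between -0.0985 and -0.092 m and z of rack_b_center in the frame of tray between 0.015 and 0.023 m and x of rack_b_center in the frame of tray between -0.0535 and 0.0535 m and y of rack_c_center in the frame of tray between -0.0985 and -0.092 m and z of rack_c_center in the frame of tray between 0.015 and 0.023 m and x of rack_c_center in the frame of tray between -0.0535 and 0.0535 m), for 0.2 s.
At the end, for the whole second after the job is handed in: All three racks lie flat on the tray's floor side by side, lengthwise along the tray (within 2 degrees), each within 3 mm of the end wall, released and at rest; the tray stands flat (all of step 3 and linear speed of each of rack_a, rack_b, rack_c, tray below 0.01 m/s and angle between tray's own z axis and vertical below 0.02 rad and contact force between the fingers and rack_a below 0.1 N and contact force between the fingers and rack_b below 0.1 N and contact force between the fingers and rack_c below 0.1 N); the robot touches nothing.
It fails at once if the tray is shoved more than 50 mm from where it stood or tipped (distance of tray from where it was at the start of the episode above 0.05 m or angle between tray's own z axis and vertical above 0.15 rad).
It fails at once if the beaker, the tube or the bottle beside the tray is knocked over or moved more than 25 mm (distance of any of beaker, tube, bottle from where it was at the start of the episode above 0.025 m or angle between any of beaker, tube, bottle's own z axis and vertical above 0.35 rad).
It also fails if it takes over 72 s, if anything falls off the work surface, if the arm or the gripper's body presses on something with over 40 N, if the wrist force passes 120 N, or if a joint passes its speed limit or range.

## Working session

There is one attempt and no reset: what is moved stays moved. The work goes in short steps, each a Python script; the robot and the scene stay as the last script left them, time stands still between calls to the robot, and variables do not carry over. Pictures are saved under pics/ and viewed, and the job is handed in when it is done.

```bash
mkdir -p pics; ls; python3 - <<'E'
from station import *
import cv2
print(get_time())
for n in ["side","top","wrist"]:
    im=read_camera(n); cv2.imwrite(f"pics/{n}0.png",im[:,:,::-1])
    print(n,camera_info(n))
print(get_time(),get_tcp_pos(),get_ee_rot(),get_grip_width())
E
```

```text
pics
0.0
side {'intrinsics': array([[494.43405946,   0.        , 317.8566998 ],
       [  0.        , 494.43405946, 237.13970412],
       [  0.        ,   0.        ,   1.        ]]), 'dist': array([-0.00481779,  0.        ,  0.        ,  0.        ,  0.        ]), 'T': array([[ 0.91402149, -0.36181105,  0.18345977,  0.75607212],
       [ 0.40559117,  0.80638746, -0.43038944, -0.44492963],
       [ 0.00777999,  0.46779485,  0.88380283,  1.01704184],
       [ 0.        ,  0.        ,  0.        ,  1.        ]])}
top {'intrinsics': array([[505.14979786,   0.        , 309.67852288],
       [  0.        , 505.14979786, 251.74969044],
       [  0.        ,   0.        ,   1.        ]]), 'dist': array([-0.09620179,  0.        ,  0.        ,  0.        ,  0.        ]), 'T': array([[-3.57424767e-04,  9.84661918e-01, -1.74472861e-01,
         4.12342907e-01],
       [-9.99871258e-01, -3.15075801e-03, -1.57334079e-02,
        -3.56657667e-03],
       [-1.60418093e-02,  1.74444775e-01,  9.84536277e-01,
         1.00328502e+00],
       [ 0.00000000e+00,  0.00000000e+00,  0.00000000e+00,
         1.00000000e+00]])}
wrist {'intrinsics': array([[344.2049235 ,   0.        , 316.49459886],
       [  0.        , 344.2049235 , 244.93027627],
       [  0.        ,   0.        ,   1.        ]]), 'dist': array([0.00774181, 0.        , 0.        , 0.        , 0.        ]), 'tool_from_camera': array([[ 9.99999544e-01, -6.74224911e-04, -6.75800261e-04,
        -3.44220972e-04],
       [-8.38258068e-04, -9.58906318e-01, -2.83721642e-01,
        -7.86445958e-02],
       [-4.56736941e-04,  2.83722079e-01, -9.58906446e-01,
        -1.62950639e-01],
       [ 0.00000000e+00,  0.00000000e+00,  0.00000000e+00,
         1.00000000e+00]])}
0.15 [ 0.14776769 -0.60682477  0.22206435] [-3.76004457e-04  7.86291995e-01 -6.17854783e-01 -4.72730412e-04] 0.9998053397514887
```

View pics/top0.png

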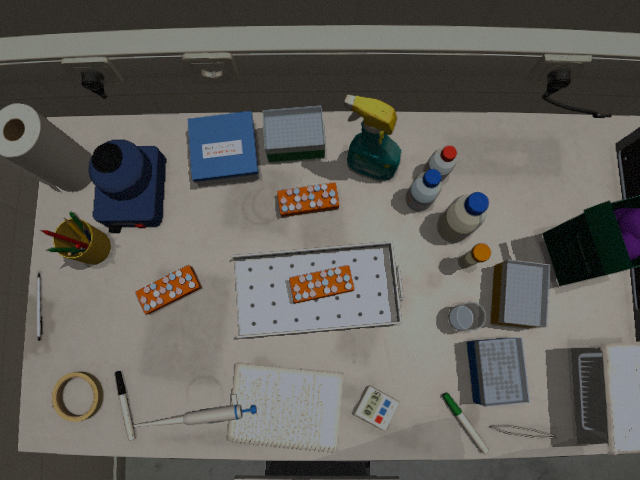

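View pics/side0.png

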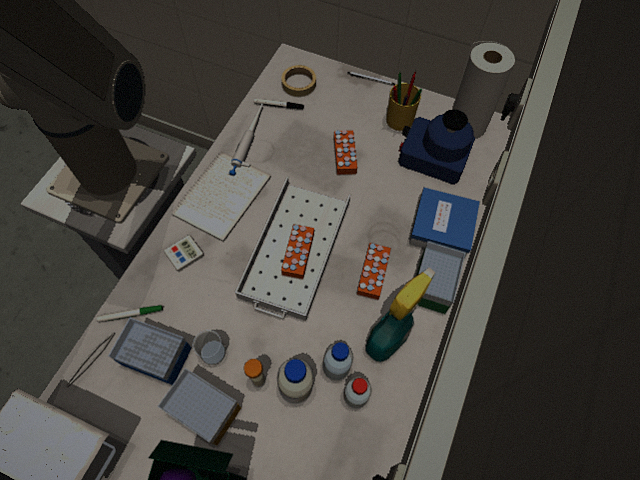

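View pics/wrist0.png

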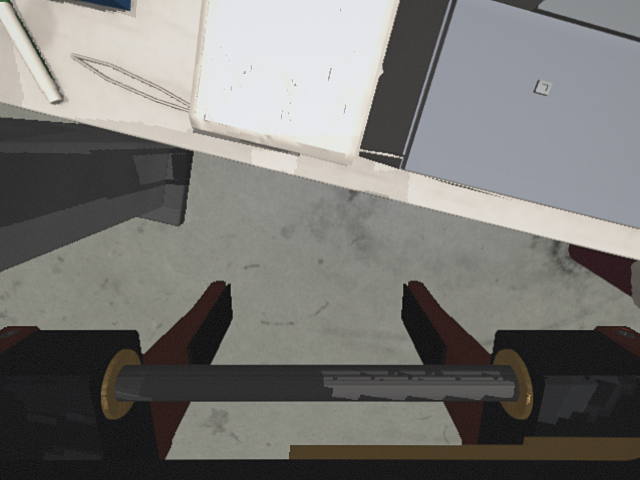

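The closed end (with handle) is at image right in the top view, so it faces world −y. The racks are at about (322,283) in the tray, and (308,200) and (168,290) on the bench. I'll zoom in for the measurements.

```bash
cat > h.py <<'E'
import numpy as np, cv2
from station import *
def ray(n,uv):
    c=camera_info(n); uv=np.array(uv,float).reshape(-1,1,2)
    p=cv2.undistortPoints(uv,c["intrinsics"],c["dist"]).reshape(-1,2)
    d=np.c_[p[:,0],-p[:,1],-np.ones(len(p))]
    if "T" in c: T=c["T"]
    else: T=wristT()@c["tool_from_camera"]
    return T[:3,3], d@T[:3,:3].T
def wristT():
    from scipy.spatial.transform import Rotation as R
    q=get_ee_rot(); T=np.eye(4); T[:3,:3]=R.from_quat([q[1],q[2],q[3],q[0]]).as_matrix(); T[:3,3]=get_tcp_pos(); return T
def onplane(n,uv,z):
    o,d=ray(n,uv); return o+d*((z-o[2])/d[:,2])[:,None]
def proj(n,P):
    c=camera_info(n); T=np.linalg.inv(c["T"] if "T" in c else wristT()@c["tool_from_camera"])
    p=np.atleast_2d(P)@T[:3,:3].T+T[:3,3]
    q=np.c_[p[:,0],-p[:,1],-p[:,2]]
    return cv2.projectPoints(q,np.zeros(3),np.zeros(3),c["intrinsics"],c["dist"])[0].reshape(-1,2)
def orange(im):
    h=cv2.cvtColor(im,cv2.COLOR_RGB2HSV); return cv2.inRange(h,(3,150,70),(18,255,255))
def blobs(im,amin=300):
    m=cv2.morphologyEx(orange(im),cv2.MORPH_CLOSE,np.ones((9,9)))
    cs,_=cv2.findContours(m,cv2.RETR_EXTERNAL,cv2.CHAIN_APPROX_NONE)
    return [c.reshape(-1,2) for c in cs if cv2.contourArea(c)>amin]
def rect(P):
    (c,s,a)=cv2.minAreaRect((P[:,:2]*1000).astype(np.float32))
    b=cv2.boxPoints((c,s,a)); e1,e2=b[1]-b[0],b[2]-b[1]
    e=e1 if np.hypot(*e1)>np.hypot(*e2) else e2
    return np.array(c)/1000,sorted(s),(np.degrees(np.arctan2(e[1],e[0])))%180
E
python3 - <<'E'
from h import *
im=cv2.imread("pics/top0.png"); rgb=im[:,:,::-1].copy()
cv2.imwrite("pics/topz.png",cv2.resize(im[235:345,225:410],None,fx=4.2,fy=4.2,interpolation=cv2.INTER_CUBIC))
s=cv2.imread("pics/side0.png"); cv2.imwrite("pics/sidez.png",cv2.resize(s[170:330,225:360],None,fx=3.7,fy=3.7,interpolation=cv2.INTER_CUBIC))
for n,i in (("top",rgb),("side",s[:,:,::-1].copy())):
    for c in blobs(i):
        print(n,c.mean(0),cv2.contourArea(c.reshape(-1,1,2)))
        for z in (.028,.033): print("  ",z,rect(onplane(n,c,z)))
E
```

```text
top [321.22289157 283.78915663] 1470.0
   0.028 (array([ 0.52207648, -0.01049267]), [49.719200134277344, 119.12816619873047], np.float32(101.92147))
   0.033 (array([ 0.52151398, -0.01045716]), [49.464263916015625, 118.51742553710938], np.float32(101.921455))
top [167.10691824 288.49056604] 1419.5
   0.028 (array([0.51281641, 0.29092001]), [49.97557067871094, 122.00254821777344], np.float32(117.24078))
   0.033 (array([0.51230133, 0.28941028]), [49.71931076049805, 121.37705993652344], np.float32(117.240776))
top [307.71069182 198.33962264] 1314.5
   0.028 (array([0.69399725, 0.01622627]), [49.61948776245117, 118.68387603759766], np.float32(98.15772))
   0.033 (array([0.69255341, 0.0161248 ]), [49.36507034301758, 118.07542419433594], np.float32(98.15768))
side [373.89705882 269.05882353] 1023.0
   0.028 (array([0.69448566, 0.01618793]), [49.00446701049805, 118.68110656738281], np.float32(98.434845))
   0.033 (array([0.694797 , 0.0138568]), [48.75675582885742, 118.08113098144531], np.float32(98.434845))
side [297.77099237 249.48091603] 941.5
   0.028 (array([ 0.5209845 , -0.00851149]), [49.9986572265625, 119.53302001953125], np.float32(102.165794))
   0.033 (array([ 0.52217291, -0.01071774]), [49.74594497680664, 118.9287338256836], np.float32(102.1658))
side [345.01818182 149.89090909] 689.0
   0.028 (array([0.51167798, 0.29175339]), [49.30535125732422, 117.03117370605469], np.float32(117.01573))
   0.033 (array([0.51291345, 0.28802914]), [49.05610656738281, 116.43950653076172], np.float32(117.01575))
```

View pics/topz.png

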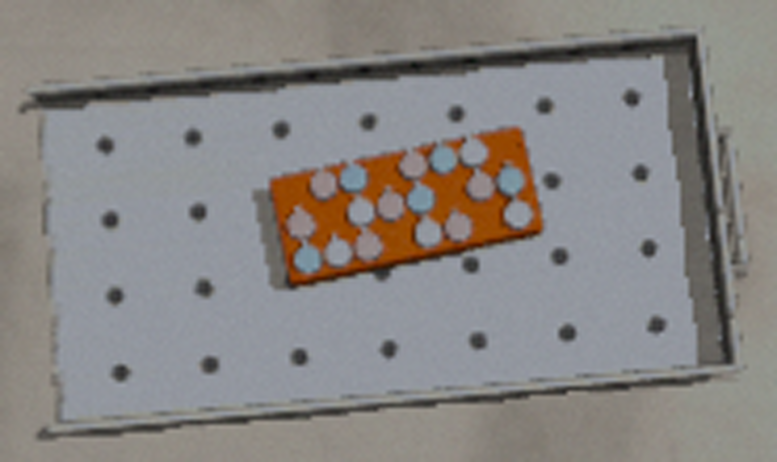

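View pics/sidez.png

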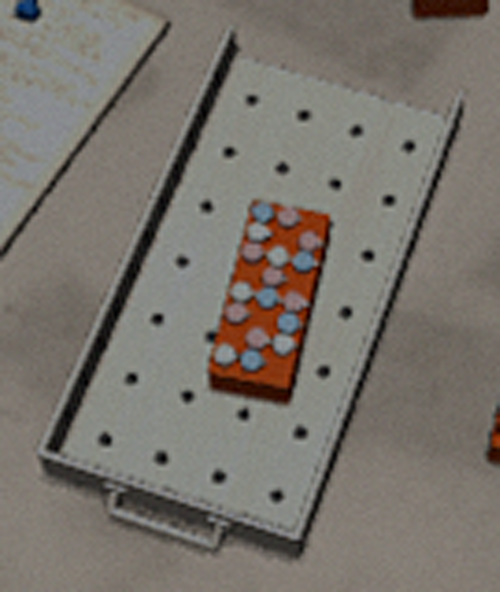

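Holes form a 4×7 grid, and the rim corners in the zoomed top view are at about (30,95), (695,37), (737,370) and (45,433). I'll fit the tray pose from the rims and holes.

```bash
python3 - <<'E'
from h import *
z=4.2
C=np.array([[30,95],[695,37],[737,370],[45,433]])/z+[225,235]-.4
P=onplane("top",C,.04); print("rim top",P.round(4)[:, :2]); print([np.linalg.norm(P[i]-P[(i+1)%4]).round(4) for i in range(4)])
z=3.7
C=np.array([[232,35],[42,458],[302,552],[461,98]])/z+[225,170]-.4
P=onplane("side",C,.04); print("rim side",P.round(4)[:, :2]); print([np.linalg.norm(P[i]-P[(i+1)%4]).round(4) for i in range(4)])
def holes(n,f,box):
    im=cv2.imread(f); y0,y1,x0,x1=box
    g=cv2.cvtColor(im,cv2.COLOR_BGR2GRAY)[y0:y1,x0:x1]
    g=cv2.resize(g,None,fx=4,fy=4,interpolation=cv2.INTER_CUBIC)
    p=cv2.SimpleBlobDetector_Params(); p.filterByArea=True;p.minArea=60;p.maxArea=500;p.filterByInertia=True;p.minInertiaRatio=.25;p.filterByConvexity=True;p.minConvexity=.8;p.minThreshold=30;p.maxThreshold=160;p.filterByColor=True;p.blobColor=0;p.minDistBetweenBlobs=20
    k=cv2.SimpleBlobDetector_create(p).detect(g)
    return (np.array([q.pt for q in k])+.5)/4-.5+[x0,y0]
for n,f,b in (("top","pics/top0.png",(235,345,225,410)),("side","pics/side0.png",(170,330,225,360))):
    u=holes(n,f,b); P=onplane(n,u,.005)[:,:2]
    print(n,len(P)); 
    a=np.radians(94.8); 
    r=cv2.minAreaRect((P*1000).astype(np.float32)); print(r)
    print(P.round(4).tolist())
E
```

```text
rim top [[ 0.5727  0.1632]
 [ 0.599  -0.1444]
 [ 0.4461 -0.1593]
 [ 0.4182  0.1527]]
[np.float64(0.3087), np.float64(0.1537), np.float64(0.3133), np.float64(0.1549)]
rim side [[ 0.4233  0.1442]
 [ 0.4502 -0.1623]
 [ 0.6085 -0.1525]
 [ 0.5761  0.1602]]
[np.float64(0.3077), np.float64(0.1586), np.float64(0.3145), np.float64(0.1536)]
top 26
((513.1378784179688, -18.231979370117188), (108.20439147949219, 293.8330993652344), 5.017335414886475)
[[0.4466, 0.1234], [0.4539, 0.0395], [0.4649, -0.0859], [0.4826, 0.1266], [0.497, -0.0409], [0.5044, -0.1248], [0.5185, 0.1295], [0.5222, 0.0878], [0.5762, -0.1183], [0.4504, 0.0815], [0.4576, -0.0023], [0.4614, -0.044], [0.4684, -0.1277], [0.4862, 0.0846], [0.5009, -0.0828], [0.5367, -0.0796], [0.5402, -0.1217], [0.5542, 0.1325], [0.5579, 0.0908], [0.5615, 0.0488], [0.5651, 0.0072], [0.5689, -0.0346], [0.5725, -0.0767], [0.5505, -0.0209], [0.5547, -0.0348], [0.4922, -0.1675]]
side 25
((510.3671875, 3.7834320068359375), (108.29890441894531, 252.14170837402344), 5.135018825531006)
[[0.5394, -0.1202], [0.4678, -0.1265], [0.5754, -0.1169], [0.5034, -0.1233], [0.5716, -0.0752], [0.5357, -0.0783], [0.4999, -0.0815], [0.464, -0.0849], [0.5678, -0.0333], [0.4964, -0.0399], [0.4604, -0.0429], [0.5641, 0.0085], [0.5606, 0.0503], [0.4533, 0.0406], [0.5568, 0.092], [0.4851, 0.0856], [0.4566, -0.0011], [0.5209, 0.089], [0.4489, 0.0826], [0.5528, 0.134], [0.5171, 0.1308], [0.4812, 0.1276], [0.4452, 0.1245], [0.4928, 0.0368], [0.4985, -0.0154]]
```

```bash
cat >> h.py <<'E'
from scipy.spatial.transform import Rotation as R
import json,os
def tray():
    return json.load(open("tray.json"))
def quat(a):
    c,s=np.cos(a),np.sin(a); q=R.from_matrix(np.array([[c,s,0],[s,-c,0],[0,0,-1]]).astype(float)).as_quat()
    return [float(q[3]),float(q[0]),float(q[1]),float(q[2])]
def W(x,y,z):
    x0,y0,p=tray(); c,s=np.cos(p),np.sin(p); return [float(x0+c*x-s*y),float(y0+s*x+c*y),float(z)]
def inT(P):
    x0,y0,p=tray(); c,s=np.cos(p),np.sin(p); dx,dy=P[0]-x0,P[1]-y0; return np.array([c*dx+s*dy,-s*dx+c*dy])
def st(tag=""):
    p=get_tcp_pos(); print(tag,"t",round(get_time(),2),"tray",(inT(p)*1000).round(1),"z",round(p[2]*1000,1),"F",np.round(get_ft_force(),1),"grip",round(get_grip_width()*88,1),flush=True)
E
echo "[0.5109,0.0031,0.0875]">tray.json
python3 - <<'E'
from h import *
psi=tray()[2]; q=quat(psi-np.pi/2)
print(inT([.5215,-.0100]),inT([.694,.016]),inT([.5125,.290]))
command_gripper(.8); st("g")
move_pose(W(-.041,-.0135,.12),q); st("over")
print(get_joint_pos())
movel(W(-.041,-.0135,.013),v=.15); st("down")
print(movel(W(.008,-.0135,.013),v=.08)); st("push")
print(movel(W(.021,-.0135,.013),v=.025,until_force=3.5)); st("end")
cv2.imwrite("pics/top1.png",read_camera("top")[:,:,::-1])
cv2.imwrite("pics/side1.png",read_camera("side")[:,:,::-1])
E
```

```text
[ 0.00941466 -0.0139762 ] [ 0.18352683 -0.00315017] [0.02666561 0.28566259]
g t 0.65 tray [-415.  -576.3] z 222.7 F [-0.   0.4 -0.1] grip 70.3
over t 3.08 tray [-40.8 -14.1] z 120.1 F [-0.4 -0.2  0.5] grip 70.5
[-5.59369397e-02  3.62823472e-01  2.03413061e+00 -8.52913531e-05
  7.44252025e-01  1.42823938e+00]
down t 3.94 tray [-40.6 -13.7] z 13.4 F [ 0.1 -0.8  0.2] grip 70.5
False
push t 4.71 tray [  7.7 -13.4] z 12.9 F [-0.   0.3 -0.4] grip 70.5
True
end t 5.11 tray [ 15.2 -13.4] z 12.6 F [-0.4  0.6  0. ] grip 70.5
```

```bash
python3 - <<'E'
import cv2,numpy as np
a=cv2.resize(cv2.imread("pics/top1.png")[220:350,210:420],None,fx=2.4,fy=2.4);b=cv2.resize(cv2.imread("pics/side1.png")[160:330,215:370],None,fx=1.8,fy=1.84)[:312]
b=b[:312]; a=a[:b.shape[0]]; h=min(len(a),len(b)); cv2.imwrite("pics/m1.png",np.hstack([a[:h],b[:h]]))
E
```

```text
(no output)
```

View pics/m1.png

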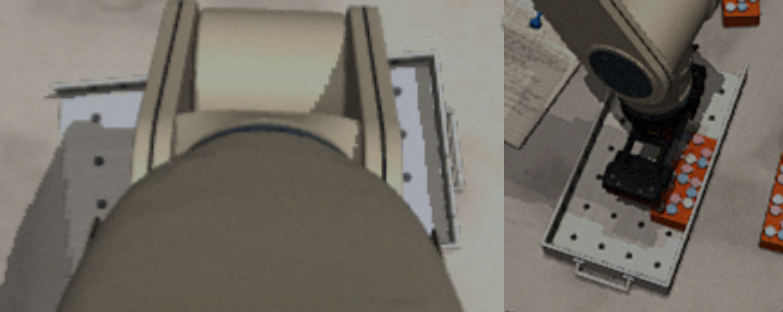

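The side view shows rack A squared against the +x wall; contact came at 15.2 mm against the 16.5 mm predicted. Next is the lengthwise push.

```bash
cat > home.py <<'E'
from h import *
def push_home(x,ys,z=.013,op=.17,yend=-.031,F=3.5,yfast=-.017):
    psi=tray()[2]; q=quat(psi)
    command_gripper(op)
    move_pose(W(x,ys,.10),q)
    movel(W(x,ys,z),v=.2); st("down")
    if yfast<ys: print(movel(W(x,yfast,z),v=.09,until_force=6)); st("fast")
    print(movel(W(x,yend,z),v=.025,until_force=F)); st("end")
def push_side(y,xs,xe,z=.013,op=.8,F=3.5,fast=None):
    psi=tray()[2]; q=quat(psi-np.pi/2)
    command_gripper(op)
    move_pose(W(xs,y,.10),q); movel(W(xs,y,z),v=.2); st("down")
    if fast is not None: print(movel(W(fast,y,z),v=.08,until_force=6)); st("fast")
    print(movel(W(xe,y,z),v=.025,until_force=F)); st("end")
def away(dx=0,dy=0,z=.10):
    p=inT(get_tcp_pos()); zz=get_tcp_pos()[2]
    movel(W(p[0]+dx,p[1]+dy,zz),v=.1); movel(W(p[0]+dx,p[1]+dy,z),v=.2)
E
python3 - <<'E'
from home import *
away(dx=-.006)
push_home(.050,.072)
away(dy=.008)
p=W(.0,.30,.22); move_pose(p,quat(tray()[2])); st("clear")
cv2.imwrite("pics/top2.png",read_camera("top")[:,:,::-1])
cv2.imwrite("pics/side2.png",read_camera("side")[:,:,::-1])
E
cat > look.py <<'E'
import sys
from h import *
k=sys.argv[1]
im={n:cv2.imread(f"pics/{n}{k}.png") for n in("top","side")}
for n,b in (("top",(200,345,150,430)),("side",(130,340,215,390))):
    for c in blobs(im[n][:,:,::-1].copy(),300):
        for zz in (.033,):
            r=rect(onplane(n,c,zz)); print(n,c.mean(0).round(),"tray",(inT(r[0])*1000).round(1),np.round(r[1],1),"ang",round(float(r[2]-90-np.degrees(tray()[2])),2))
a=cv2.resize(im["top"][225:350,215:420],None,fx=2.2,fy=2.2);b=cv2.resize(im["side"][165:330,225:365],(236,275))
cv2.imwrite(f"pics/m{k}.png",np.hstack([a,b]))
def holes(n,im,box):
    y0,y1,x0,x1=box
    g=cv2.cvtColor(im,cv2.COLOR_BGR2GRAY)[y0:y1,x0:x1]
    g=cv2.resize(g,None,fx=4,fy=4,interpolation=cv2.INTER_CUBIC)
    p=cv2.SimpleBlobDetector_Params(); p.filterByArea=True;p.minArea=60;p.maxArea=500;p.filterByInertia=True;p.minInertiaRatio=.25;p.filterByConvexity=True;p.minConvexity=.8;p.minThreshold=30;p.maxThreshold=160;p.filterByColor=True;p.blobColor=0;p.minDistBetweenBlobs=20
    kk=cv2.SimpleBlobDetector_create(p).detect(g)
    return (np.array([q.pt for q in kk])+.5)/4-.5+[x0,y0]
gx,gy=np.meshgrid((-54,-18,18,54),np.arange(-126,127,42)); G=np.c_[gx.ravel(),gy.ravel()]/1000.
for n,b in (("top",(235,345,225,410)),("side",(170,330,225,360))):
    P=onplane(n,holes(n,im[n],b),.005)[:,:2]
    L=np.array([inT(p) for p in P]); D=np.linalg.norm(L[:,None]-G[None],axis=2); j=D.argmin(1); ok=D.min(1)<.012
    A,B=G[j[ok]],P[ok]
    for _ in range(3):
        a0,b0=A.mean(0),B.mean(0); U,S,V=np.linalg.svd((A-a0).T@(B-b0)); Rm=V.T@np.diag([1,np.linalg.det(V.T@U.T)])@U.T; t=b0-Rm@a0
        e=np.linalg.norm(A@Rm.T+t-B,axis=1); A,B=A[e<max(.002,0)],B[e<.002]
    print(n,"tray fit",t.round(4),"yaw",round(float(np.arctan2(Rm[1,0],Rm[0,0])),4),"n",len(A),"rms mm",round(1000*float(np.sqrt((e**2).mean())),2))
E
python3 look.py 2; echo; cp pics/top0.png pics/topi.png; python3 look.py 0 | grep fit
```

```text
down t 8.88 tray [50.2 71.8] z 13.3 F [-0.6  0.2  0.1] grip 15.1
False
fast t 10.03 tray [ 49.9 -16.8] z 12.9 F [ 0.2 -1.1 -0.2] grip 15.2
True
end t 10.43 tray [ 49.6 -24.7] z 12.6 F [-0.4 -0.4 -0.1] grip 15.0
clear t 12.55 tray [ -0. 299.] z 219.1 F [ 0.5 -0.2 -0. ] grip 14.9
top [167. 288.] tray [ 26.4 285.1] [ 49.7 121.2] ang 22.24
top [361. 259.] tray [ 50.7 -96.7] [ 50.6 119. ] ang -0.15
top [308. 199.] tray [181.9  -3. ] [ 51.3 118.3] ang 2.21
side [302. 287.] tray [ 50.4 -95.2] [ 48.2 114.4] ang -0.12
side [374. 269.] tray [184.3  -5.6] [ 48.5 118.7] ang 3.43
side [345. 150.] tray [ 26.5 284.9] [ 48.8 119. ] ang 22.0
top tray fit [0.5122 0.0013] yaw 0.0838 n 25 rms mm 0.09
side tray fit [0.5112 0.0026] yaw 0.0867 n 24 rms mm 0.2

top tray fit [0.5114 0.0024] yaw 0.0868 n 23 rms mm 0.12
side tray fit [0.5104 0.0037] yaw 0.0889 n 23 rms mm 0.17
```

View pics/m2.png

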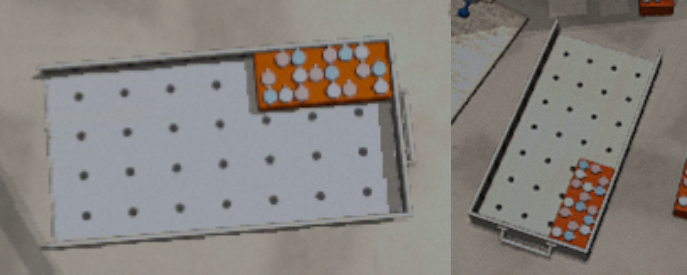

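Rack A looks home; the tray moved about 1 mm. To be sure of A's 2 mm side tolerance, I'll re-seat it sideways once more, then check.

```bash
echo "[0.5117,0.0020,0.0853]">tray.json
python3 - <<'E'
from home import *
print("box front base",onplane("top",[[295,162],[375,180]],0).round(3))
push_side(-.092,.002,.022)
away(dx=-.006)
move_pose(W(-.0,.28,.22),quat(tray()[2])); st("clear")
cv2.imwrite("pics/top3.png",read_camera("top")[:,:,::-1])
cv2.imwrite("pics/side3.png",read_camera("side")[:,:,::-1])
E
python3 look.py 3
```

```text
box front base [[ 0.781  0.043  0.   ]
 [ 0.741 -0.123  0.   ]]
down t 15.72 tray [  2.5 -91.6] z 13.3 F [ 0.2 -0.7  0.4] grip 70.4
True
end t 16.28 tray [ 14.8 -92. ] z 13.1 F [-0.2 -1.  -0.6] grip 70.6
clear t 18.57 tray [-1.000e-01  2.791e+02] z 219.2 F [ 0.7 -0.4 -0. ] grip 70.3
top [167. 289.] tray [ 25.1 286.3] [ 49.8 121.4] ang 22.42
top [361. 258.] tray [ 51.1 -95.5] [ 50.2 119.1] ang 0.0
top [308. 198.] tray [181.5  -1.3] [ 49.6 118. ] ang 3.52
side [303. 287.] tray [ 50.5 -93.8] [ 47.6 114.7] ang 0.0
side [374. 269.] tray [183.6  -3.8] [ 48.6 118.1] ang 3.59
side [345. 150.] tray [ 25.4 285.3] [ 49.1 117.3] ang 22.13
top tray fit [0.5123 0.0014] yaw 0.0846 n 25 rms mm 0.12
side tray fit [0.5114 0.0026] yaw 0.0875 n 25 rms mm 0.25
```

View pics/m3.png

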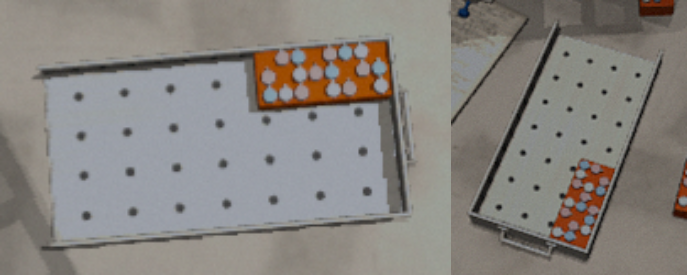

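```bash
python3 - <<'E'
from h import *
im=cv2.imread("pics/top0.png"); cv2.imwrite("pics/bz.png",cv2.resize(im[95:225,250:410],None,fx=4,fy=4,interpolation=cv2.INTER_CUBIC))
s=cv2.imread("pics/side0.png"); cv2.imwrite("pics/bs.png",cv2.resize(s[220:330,340:480],None,fx=4,fy=4,interpolation=cv2.INTER_CUBIC))
E
```

```text
(no output)
```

View pics/bz.png

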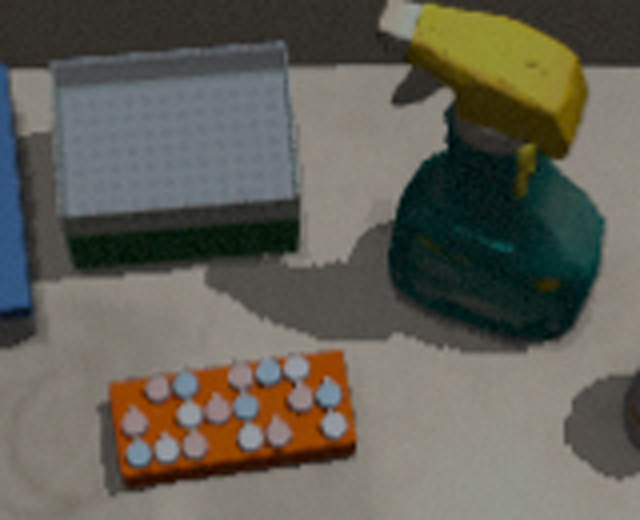

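View pics/bs.png

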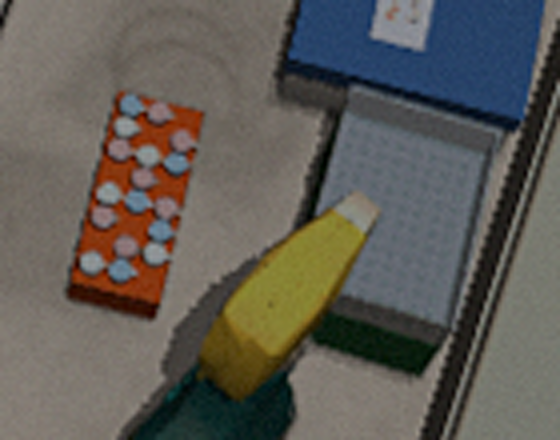

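Neither the grey box nor the spray bottle blocks the gripper at rack B: the box is about 65 mm high with its front at x=0.78, and the gripper body stays above 86 mm. Next I'll grasp B and set it down behind its slot.

```bash
echo "[0.5118,0.0020,0.086]">tray.json
cat >> home.py <<'E'
def pick(x,y,a,z=.006,wpre=.8):
    q=quat(a); command_gripper(wpre)
    move_pose([x,y,.12],q); movel([x,y,z],v=.15); st("at")
    command_gripper(0.); st("grip")
    movel([x,y,.095],v=.15); st("lift")
def place(x,y,z=.012):
    q=quat(tray()[2])
    move_pose(W(x,y,.095),q); st("over"); movel(W(x,y,z),v=.12,until_force=6); st("down")
    command_gripper(.76); st("open"); movel(W(x,y,.10),v=.2)
E
python3 - <<'E'
from home import *
pick(.694,.0155,np.radians(8.3))
place(-.003,.042)
move_pose(W(-.0,.28,.22),quat(tray()[2])); st("clear")
cv2.imwrite("pics/top4.png",read_camera("top")[:,:,::-1])
cv2.imwrite("pics/side4.png",read_camera("side")[:,:,::-1])
E
python3 look.py 4
```

```text
at t 21.11 tray [183.5  -2.1] z 6.9 F [-0.6 -0.4  0.6] grip 70.2
grip t 21.56 tray [183.2  -2.3] z 6.9 F [-0.3 -0.3  5.5] grip 50.1
lift t 22.3 tray [181.9  -2.1] z 94.2 F [ 0.1  1.  -2.5] grip 50.3
over t 23.08 tray [-1.1 41.9] z 95.1 F [ 0.5 -0.3 -0.1] grip 50.2
down t 23.77 tray [-3.2 41.8] z 11.2 F [-0.4 -0.3  2.2] grip 49.9
open t 24.27 tray [-4.8 42. ] z 11.0 F [ 0.3 -0.7 -0.4] grip 66.7
clear t 25.9 tray [ -0.6 278.9] z 218.6 F [ 0.3  0.7 -0.4] grip 66.9
top [293. 293.] tray [-3.7 42.7] [ 49.7 118.4] ang -0.14
top [167. 289.] tray [ 25.1 286.3] [ 49.8 121.3] ang 22.34
top [361. 259.] tray [ 50.9 -95.4] [ 50.2 119. ] ang -0.1
side [303. 287.] tray [ 50.3 -93.8] [ 47.6 114.7] ang -0.04
side [301. 227.] tray [-2.5 42.3] [ 48.9 119.1] ang 0.03
side [345. 150.] tray [ 25.7 285.4] [ 48.9 117.4] ang 22.43
top tray fit [0.5123 0.0014] yaw 0.0847 n 19 rms mm 0.11
side tray fit [0.5114 0.0026] yaw 0.0875 n 19 rms mm 0.24
```

View pics/m4.png

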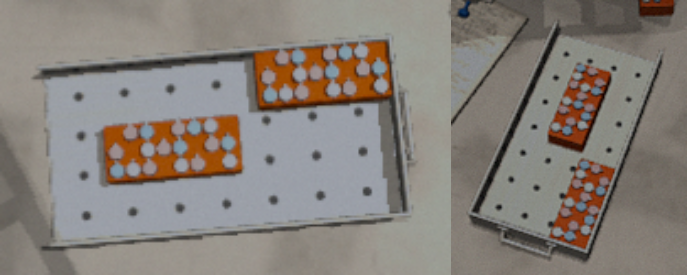

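Rack B lies square at tray (−3,42) mm with a clear gap beside A. Pushing it home, then sideways.

```bash
python3 - <<'E'
from home import *
push_home(-.003,.122)
away(dy=.008)
push_side(-.092,-.048,-.024)
away(dx=-.006)
move_pose(W(-.0,.28,.22),quat(tray()[2])); st("clear")
cv2.imwrite("pics/top5.png",read_camera("top")[:,:,::-1])
cv2.imwrite("pics/side5.png",read_camera("side")[:,:,::-1])
E
python3 look.py 5
```

```text
down t 28.32 tray [ -2.2 122.9] z 13.7 F [-0.5 -1.   0.3] grip 14.8
False
fast t 30.01 tray [ -3.  -16.7] z 12.9 F [ 0.3  0.4 -0.5] grip 15.0
True
end t 30.39 tray [ -3.3 -24.1] z 12.7 F [-0.7  0.2  0.1] grip 14.9
down t 34.05 tray [-47.8 -91.9] z 13.1 F [ 1.2  0.3 -0.3] grip 70.6
True
end t 34.65 tray [-35.2 -91.9] z 13.0 F [-0.6 -0.6 -0.5] grip 70.4
clear t 36.94 tray [-2.00e-01  2.79e+02] z 219.1 F [-0.6 -1.1 -0.2] grip 70.4
top [167. 289.] tray [ 25.2 286.3] [ 49.8 121.4] ang 22.46
top [363. 271.] tray [ 26.  -95.9] [100.1 119.2] ang 0.01
side [291. 284.] tray [ 26.1 -94.4] [ 96.6 114.9] ang -0.01
side [345. 150.] tray [ 25.2 286.4] [ 48.9 119.8] ang 22.43
top tray fit [0.5125 0.0007] yaw 0.0855 n 19 rms mm 0.13
side tray fit [0.5115 0.002 ] yaw 0.0866 n 19 rms mm 0.16
```

View pics/m5.png

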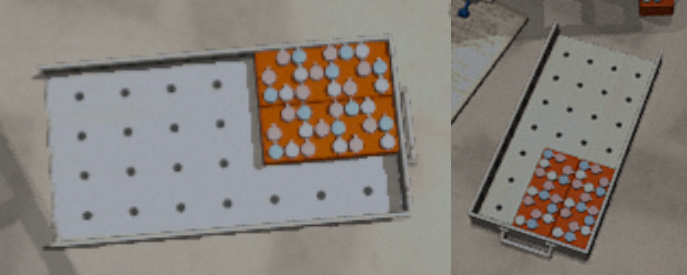

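Racks A and B are tight (100 mm wide together, angle 0) and home. Next is rack C.

```bash
echo "[0.5120,0.0014,0.086]">tray.json
python3 - <<'E'
from home import *
x,y=.5126,.2893
pick(x,y,np.radians(27.3))
assert 48<get_grip_width()*88<53
place(-.022,.045)
push_side(.045,.022,-.021,fast=-.002)
away(dx=.008)
push_home(-.0505,.124,yfast=-.005)
E
```

```text
at t 38.66 tray [ 26.1 287.2] z 7.1 F [ 0.4  0.8 -0.2] grip 70.5
grip t 39.11 tray [ 25.8 287. ] z 6.7 F [-0.5 -0.3  5.7] grip 49.8
lift t 39.85 tray [ 24.7 286.5] z 94.4 F [-0.3 -0.2 -2.1] grip 49.9
over t 40.83 tray [-21.4  45.6] z 94.9 F [ 0.2  0.3 -0.7] grip 49.8
down t 41.52 tray [-23.   45.8] z 11.3 F [0.4 0.5 1. ] grip 50.2
open t 42.01 tray [-24.   45.3] z 11.1 F [ 0.3 -0.1  0.2] grip 66.3
down t 44.88 tray [22.1 45. ] z 13.2 F [1.  0.9 0.4] grip 70.6
False
fast t 45.33 tray [-1.8 45. ] z 13.8 F [0.7 0.4 0.2] grip 70.3
True
end t 45.91 tray [-15.8  45. ] z 13.0 F [0.  1.5 0.5] grip 70.9
down t 49.57 tray [-50.4 123.9] z 13.1 F [0.5 0.3 0.1] grip 15.0
False
fast t 51.15 tray [-50.9  -4.7] z 12.9 F [-0.6 -0.3 -0.4] grip 15.0
True
end t 51.9 tray [-50.8 -24.3] z 12.8 F [-0.9 -0.5 -0.7] grip 14.7
```

```bash
python3 - <<'E'
from home import *
away(dy=.008)
move_pose(W(-.0,.28,.22),quat(tray()[2])); st("clear")
cv2.imwrite("pics/top6.png",read_camera("top")[:,:,::-1])
cv2.imwrite("pics/side6.png",read_camera("side")[:,:,::-1])
E
python3 look.py 6
```

```text
clear t 53.96 tray [ -0.5 278.9] z 218.8 F [ 0.6  0.1 -0.4] grip 15.2
top [365. 285.] tray [  0.2 -96. ] [119.2 151.1] ang -89.88
side [279. 280.] tray [ -1.3 -94.5] [115.1 150.4] ang -89.81
top tray fit [ 0.5122 -0.    ] yaw 0.0876 n 16 rms mm 0.13
side tray fit [0.5111 0.0013] yaw 0.0902 n 16 rms mm 0.19
```

View pics/m6.png

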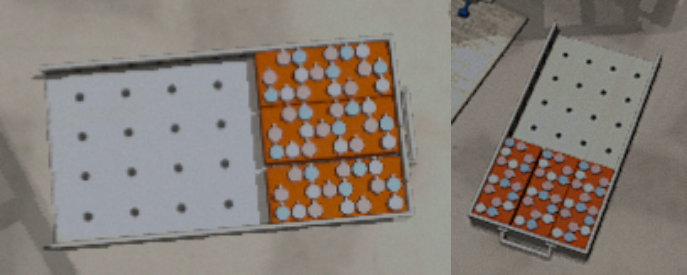

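All three racks lie side by side at the end wall. I'll check each rear edge numerically before handing in.

```bash
echo "[0.51165,0.0006,0.0889]">tray.json; python3 - <<'E'
from h import *
for n in("top","side"):
    im=cv2.imread(f"pics/{n}6.png")[:,:,::-1].copy()
    T={"top":[.5122,0.,.0876],"side":[.5111,.0013,.0902]}[n]; json.dump(T,open("tray.json","w"))
    c=max(blobs(im),key=len); L=np.array([inT(p) for p in onplane(n,c,.033)])*1000
    for lo,hi in((-70,-33),(-20,20),(33,70)):
        s=L[(L[:,0]>lo)&(L[:,0]<hi)]; r=s[s[:,1]>-60]; f=s[s[:,1]<-130]
        print(n,(lo,hi),"rear y",np.median(r[:,1]).round(1),"slope",np.polyfit(r[:,0],r[:,1],1)[0].round(3),"front y",np.median(f[:,1]).round(1) if len(f) else None)
E
```

```text
top (-70, -33) rear y -35.9 slope 0.017 front y -152.9
top (-20, 20) rear y -35.8 slope -0.012 front y -153.0
top (33, 70) rear y -35.8 slope 0.016 front y -153.3
side (-70, -33) rear y -38.6 slope 0.036 front y -151.0
side (-20, 20) rear y -38.4 slope 0.054 front y -150.6
side (33, 70) rear y -38.3 slope 0.02 front y -150.8
```

```bash
python3 - <<'E'
from station import *
job_done(); print(get_time())
E
```

```text
the job is handed in; nothing more can be done
the job is handed in; nothing more can be done
```

All three racks are packed at the closed end of the tray, and I handed the job in at about 54 s of robot time. No verdict was reported.

**What I did**
- **Rack A:** I pushed it against the +x wall, then home to the end wall, and re-seated it sideways once more.
- **Rack B:** I set it down behind its slot, pushed it home, then pushed it sideways against A.
- **Rack C:** I set it down, pushed it to the −x wall, then slid it into the remaining gap.
- **Push force:** Each push's final slow stage stopped at 3.5 N.

**What the last checks showed**
- **End wall:** The three rear edges line up within 0.3 mm in each camera view. The top view puts them at y ≈ −35.8 mm and the side view at about −38.4 mm; fully home is −35.
- **Fit:** The block of three is about 151 mm wide and within about 0.2° of square.
- **Tray:** It moved about 2.5 mm in total.
- **Bystanders:** The moves stayed clear of the beaker, tube and bottle, but I did not measure their positions at the end.

**Disagreements**
- The two cameras' tray fits differ by about 1–1.5 mm, within the stated calibration.
- The side view measures the racks about 5 mm short (front edges at −151 mm, rear at −38 mm). This probably comes from the rack ends being dark or hidden in that view, so I relied on the top view and the force contacts.

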